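# Put the valve masters back in their fitted case and close it

### The job

Put the four masters for the valve job back into the open wooden case, each fully home and upright in the insert made for it: the V-block in the rectangular pocket, the bronze bush flange down in the wide round pocket, the gauge pin standing in the narrow deep hole, and the seat ring over the metal spigot. Then set the wooden lid squarely over them so that it seats all the way down on the case's ledge, and let go.

Things in the scene. Friction and masses are not known exactly. Their poses are not given: they have to be found in the camera images.
- block_center (a point): grey steel V-block, 42 (its x) x 45 (its y) x 35 mm high, 0.36 kg, standing on the bench with the V on top; the point is its centre, half-way up, 17.5 mm above its underside. Grasp it across its y, 45 mm. (The measuring machine's upright front, some 0.3 m high, stands close behind the masters, nearest on the right: come to them from the robot's side.)
- bush_center (a point): flanged bronze bush, round, 32 mm high, 0.14 kg: flange 47 mm across and 12 mm high at the bottom, above it a collar 32 mm across, with a small bore; it stands on the flange. The point is its centre, 16 mm above its underside. Grasp the collar.
- pin_center (a point): plain steel gauge pin, a cylinder 20 mm across and 50 mm high, 0.08 kg, standing upright; the point is its centre, 25 mm above its underside. Grasp its upper half.
- ring_center (a point): grey turned valve seat ring, 54 mm across, 12 mm high, bore about 31 mm, 0.05 kg, lying flat; the point is its centre, 6 mm above its underside. Grasp it across the outside.
- block_insert: light wooden insert in the case, 77 mm square, with a rectangular pocket 50 (its x) x 53 (its y) mm, 14 mm deep, in the middle, chamfered 3 mm. Origin: centre of the insert's underside, 3 mm above the bench; its top is 29 mm, the pocket's floor 15 mm above the origin. The V-block belongs here.
- bush_insert: light wooden insert, 77 mm square, with a round pocket 55 mm across and 12 mm deep in the middle, chamfered 3 mm. Origin: centre of its underside; top 29 mm, pocket floor 17 mm above it. The bronze bush belongs here, flange down.
- pin_insert: light wooden insert, 77 mm square, with a round hole 26 mm across and 26 mm deep in the middle, chamfered 3 mm. Origin: centre of its underside; top 29 mm, hole floor 3 mm above it. The gauge pin belongs here.
- ring_insert: light wooden insert, 77 mm square, flat on top with an upright aluminium spigot in the middle, 21 mm across, 16 mm high, its upper 6 mm tapered. Origin: centre of its underside; the flat top is 29 mm above it. The seat ring belongs flat on the top, over the spigot.
- case: base of the wooden case, fixed, open: a plinth 200 x 200 mm whose ledge is 10 mm high, and on it a square rim 170 mm outside, bevelled inwards above 20 mm, that holds the four inserts two by two, 78 mm apart (which stands where changes). Insert tops are 32 mm above the bench. Origin: centre of the underside, on the bench; x and y run along its sides.
- lid_grip (a point): lift-off wooden lid, a square cover 192 x 192 x 55 mm high, open below, 0.4 kg, standing on the bench. Its skirt, 178 mm inside, goes round the case's rim down to the ledge; the ceiling is 49 mm over the skirt's edge. Point: centre of its handle, 75 mm above the skirt's edge (seated: 85 mm above the bench): a bar 96 mm long along the lid's y, 14 wide, 12 high, 14 mm free below. Grasp across it.
There are look-alikes about, which are no part of the job. Several things look just like the part that bears bush_center: the one meant starts farthest to the robot's left.

How it is judged:
By the outcome, as a careful person would: the job done as asked, in the order asked, and still so for the second after the job is handed in, with the robot touching nothing.
It also fails if it takes over 128 s, if anything falls off the work surface, if the arm or the gripper's body presses on something with over 40 N, if the wrist force passes 120 N, or if a joint passes its speed limit or range.

### The arm

A 7-joint arm with a two-finger parallel gripper is mounted at the origin on a cart in front of the work surface, level with it; the furniture and walls round the work are solid. World frame = base frame: x ahead of the robot, y to its left, z up, the work surface at z = 0. Lengths are in m, angles in rad, forces in N, time in s.
With the tool pointing down it reaches from about 0.35 to 0.9 m from the base axis. Payload 7.2 kg.
Tool frame: the origin (TCP) lies at the very end of the fingers, on their centre line; the grasp point (between the pads) lies 19 mm behind it; z points along the fingers, y is the line along which they close (so a half turn about z gives the same grasp; the last joint's range is limited). The gripper opens to 85 mm and grips with 20 to 120 N. Pads are 22 mm wide; open, the fingers measure 114 mm over their backs; the gripper's body (76 mm by 85 mm) begins 54 mm behind the grasp point. The pads swing forward as they close: fully open they stand 13 mm farther back than shut.
Start: joints at [-0.068, 0.411, -0.013, 1.596, 0.006, 1.134, -0.082], TCP at [0.625, -0, 0.231] pointing down, gripper open.
Joint ranges: [-2.95, 2.95], [-0.29, 1.99], [-1.47, 1.44], [0.14, 2.54], [-1.03, 4.17], [0.13, 1.85], [-2.86, 2.86]. Speed limits (rad/s): [2.39, 2.39, 3.01, 3.01, 3.14, 3.14, 3.14].

### API

Orientations are given as [roll, pitch, yaw] about the fixed x, y, z axes, in that order (R = Rz(yaw) Ry(pitch) Rx(roll)).
In Python, from station import ctrl, imaging, order gives the robot as it stands. The module is installed in compiled form; this text tells all that it offers.
- The arm moves only by the tool play_rows, never from a script. Its argument "plan" is a list of rows, each a list of 4 numbers: the shift along the tool's x, y, z in cm, then the turn about the tool's z in rad. A call has 1 to 20 rows; each row shifts and turns the commanded pose from where the row before left it, along the tool's axes as they then stand; what a row does not reach is not made up. A row lasts 1/12 s, in which the tool goes at most 41.7 mm and 7.16 degrees, less where a joint would pass 70% of its speed; a pose out of reach is approached as far as the arm can. A call is refused whole if a number of a shift passes 4.17 or a number of a turn 0.125, either way. A call with a gripper value outside its range is refused whole. "jaw" is the finger opening in cm, from 0 to 8.54, set as the call begins (left out, the last holds). The fingers move at their own pace and stop on an object; "squeeze" is the grip in N (left out, the last holds). Time passes only in rows, so rows that do not move let the fingers close. It gives the time, the measured TCP pose, the force, the opening and the grip force at its end, in the units of the state.
- ctrl.get_state(): the state, without advancing time (a new reading comes with each control period).
- imaging.snapshot(name): name is "scene" or "side" or "wrist"; returns the picture (420x560x3 uint8, red, green, blue); there is no depth.
- imaging.camera_params(name): a dict with "mtx" (3x3 intrinsics, pixels), "k1" (the pictures are not rectified: a ray, as slopes to the right and down, at radius r is drawn at 1 + k1 r^2 times it, then the intrinsics apply), "R" (3x3) and "t" (3): a world point X has camera coordinates R X + t. Camera axes: x right, y down, z forward; pixel columns grow to the right and rows downward; lengths in m; the calibration is good to about 2 mm. A picture is of the moment at which its call begins: read the wrist's pose just before it. camera_params takes no time and is no camera call; for the wrist camera it gives the pose at the moment of the call.
- order.job_done(): hands the job in; it is judged then, once.
The state is a dict: "time": time; "q": joint angles; "joint_vel": joint speeds; "joint_efforts": joint torques, N m; "ee_pos": TCP position; "tool_rot": TCP orientation; "contact_force": force on the tool from outside, world axes, zero at the start; "moment": the same for the moment, N m; "grip_width": finger opening in m; "grasp_force": force on a finger pad.
Only numpy, scipy, OpenCV 4.12 (cv2) and the standard library are available. Lean on these libraries where they do the work, as an engineer would, in place of code of your own. Each camera call takes 0.05 s, during which the arm holds its last target. There are 200 camera calls.

## Working session

There is one attempt and no reset: what is moved stays moved. The work goes in short steps, Python scripts to look and compute and a tool call to move; the robot and the scene stay as the last step left them, time stands still between calls to the robot, and variables do not carry over. Pictures are saved under pics/ and viewed, at most 14 in all, crops included, and the job is handed in when it is done.

Besides the shell and the picture viewer there is one more tool, called as name([rows], argument=value, ...), one row to a line, values as JSON. play_rows: Moves the arm, as the interface text tells. Its arguments: {"type":"object","properties":{"plan":{"type":"array","items":{"type":"array","items":{"type":"number"}}},"jaw":{"type":"number"},"squeeze":{"type":"number"}},"required":["plan"]}

```bash
mkdir -p pics; cat > h.py <<'E'
import numpy as np, cv2
from station import ctrl, imaging, order
def snap(n,f):
    p=imaging.camera_params(n); im=imaging.snapshot(n); cv2.imwrite('pics/'+f+'.png',im[:,:,::-1]); np.savez('pics/'+f,im=im,**{k:np.array(v) for k,v in p.items()}); return im,p
def load(f): d=np.load('pics/'+f+'.npz'); return d
def pix2w(d,u,v,z):
    K=np.array(d['mtx']);k=float(d['k1']);R=np.array(d['R']);t=np.array(d['t'])
    D=np.array([(u-K[0,2])/K[0,0],(v-K[1,2])/K[1,1]]);s=D.copy()
    for _ in range(30): s=D/(1+k*(s@s))
    r=R.T@np.array([s[0],s[1],1]);c=-R.T@t
    return c+r*(z-c[2])/r[2]
def w2pix(d,X):
    K=np.array(d['mtx']);k=float(d['k1']);c=np.array(d['R'])@np.array(X)+np.array(d['t']);s=c[:2]/c[2];s=s*(1+k*(s@s))
    return K[0,0]*s[0]+K[0,2],K[1,1]*s[1]+K[1,2]
def crop(f,x0,y0,x1,y1,s,out):
    im=load(f)['im'][y0:y1,x0:x1,::-1]; cv2.imwrite('pics/'+out+'.png',cv2.resize(im,None,fx=s,fy=s,interpolation=cv2.INTER_CUBIC))
E
python3 - <<'E'
from h import *
for n in('scene','side','wrist'):
    im,p=snap(n,n+'0'); print(n,p['mtx'],p['k1'],-np.array(p['R']).T@p['t'],np.array(p['R'])[2])
a=[cv2.imread(f'pics/{n}0.png') for n in('scene','side')]
print(ctrl.get_state())
E
```

```text
scene [[387.58188097   0.         279.29792375]
 [  0.         387.58188097 201.55875354]
 [  0.           0.           1.        ]] -0.03841227746766391 [ 0.21707277 -0.66208724  0.76608161] [ 0.29340186  0.65462654 -0.69669179]
side [[464.67924241   0.         279.16143081]
 [  0.         464.67924241 211.65696212]
 [  0.           0.           1.        ]] -0.04995812315916546 [ 0.18004678 -0.67649182  0.72869146] [ 0.34492832  0.67955639 -0.64747785]
wrist [[299.54591572   0.         283.1873872 ]
 [  0.         299.54591572 209.93578453]
 [  0.           0.           1.        ]] 0.007306502491704827 [0.62336689 0.07122965 0.37275737] [-0.00158069 -0.28289494 -0.9591496 ]
{'time': 0.15, 'q': array([-0.06822576,  0.41173985, -0.01272085,  1.59686331,  0.0056189 ,
        1.13429345, -0.08222199]), 'joint_vel': array([-0.00173157, -0.00360996,  0.00066492, -0.00086503, -0.00074517,
        0.00211191,  0.00022551]), 'joint_efforts': array([ 8.68001844e-04, -6.01035547e+01,  6.82709701e-01, -2.99646127e+01,
        1.39312408e-02,  7.85868731e-03, -1.85852571e-05]), 'ee_pos': array([ 6.24612793e-01, -1.81775894e-05,  2.30626735e-01]), 'tool_rot': array([-3.14032858e+00,  1.02365140e-04,  1.57083997e+00]), 'contact_force': array([0.48840511, 0.1402894 , 0.68466676]), 'moment': array([ 0.00295942, -0.03942071,  0.02852904]), 'grasp_force': 0.0, 'grip_width': 0.08525320348530627}
```

View pics/scene0.png

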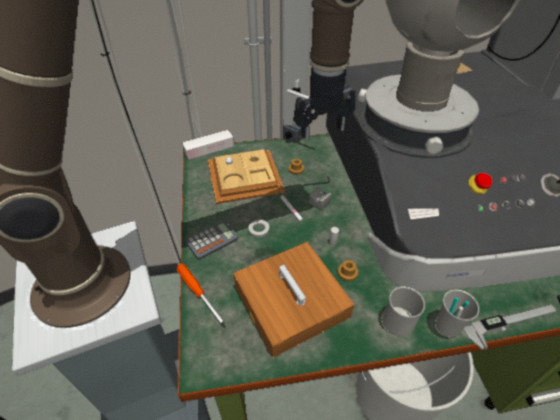

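View pics/side0.png

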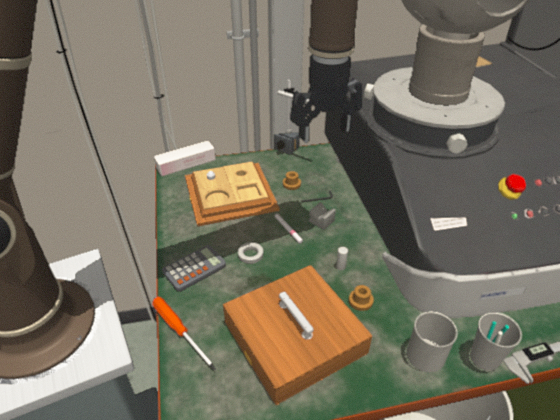

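View pics/wrist0.png

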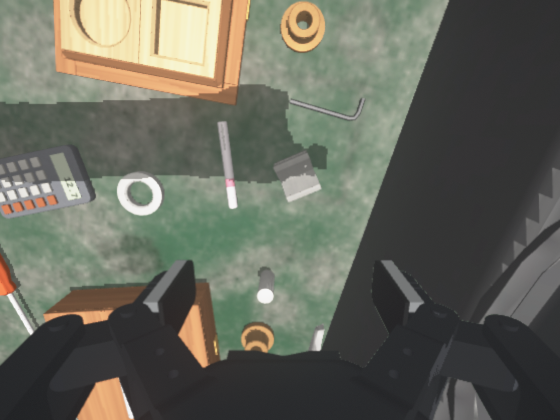

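The scene shows the case top left (245,172), the ring (259,228), V-block (321,199), pin (334,234), lid (293,290) and two bushes at (296,166) and (348,269). A grey item at (292,132) might be mistaken for the V-block. Next I'll measure these.

```bash
python3 - <<'E'
from h import *
w=load('wrist0');s=load('scene0');d=load('side0')
def p(n,*a): print(n,[np.round(pix2w(c,u,v,z),3).tolist() for c,u,v,z in a])
p('ring',(w,139,193,.012),(s,259,228,.012),(d,250,252,.012))
p('pin',(w,265,296,.05),(s,335,229,.05),(d,342,250,.05))
p('bushL',(w,303,20,.032),(s,296,162,.032),(d,292,176,.032))
p('bushR',(w,256,340,.032),(s,348,266,.032),(d,362,292,.032))
p('block',(w,297,176,.035),(s,323,194,.035),(d,324,213,.035))
p('grey',(s,292,132,.03),(d,286,142,.03))
p('case',(s,246,170,.032),(d,231,188,.03))
p('lid',(s,292,285,.075),(d,295,312,.075))
a=[(load(n)['im'][y0:y1,x0:x1,::-1],f) for n,x0,y0,x1,y1,f in(('side0',175,120,375,270,3.9),)]
crop('side0',170,120,370,270,3.9,'c1')
E
```

```text
ring [[0.445, -0.013, 0.012], [0.446, -0.022, 0.012], [0.445, -0.016, 0.012]]
pin [[0.6, -0.134, 0.05], [0.604, -0.135, 0.05], [0.602, -0.131, 0.05]]
bushL [[0.643, 0.168, 0.032], [0.643, 0.164, 0.032], [0.644, 0.165, 0.032]]
bushR [[0.586, -0.213, 0.032], [0.583, -0.234, 0.032], [0.585, -0.231, 0.032]]
block [[0.639, 0.012, 0.035], [0.647, 0.002, 0.035], [0.639, 0.001, 0.035]]
grey [[0.703, 0.317, 0.03], [0.707, 0.319, 0.03]]
case [[0.491, 0.191, 0.032], [0.487, 0.191, 0.03]]
lid [[0.429, -0.253, 0.075], [0.431, -0.243, 0.075]]
```

View pics/c1.png

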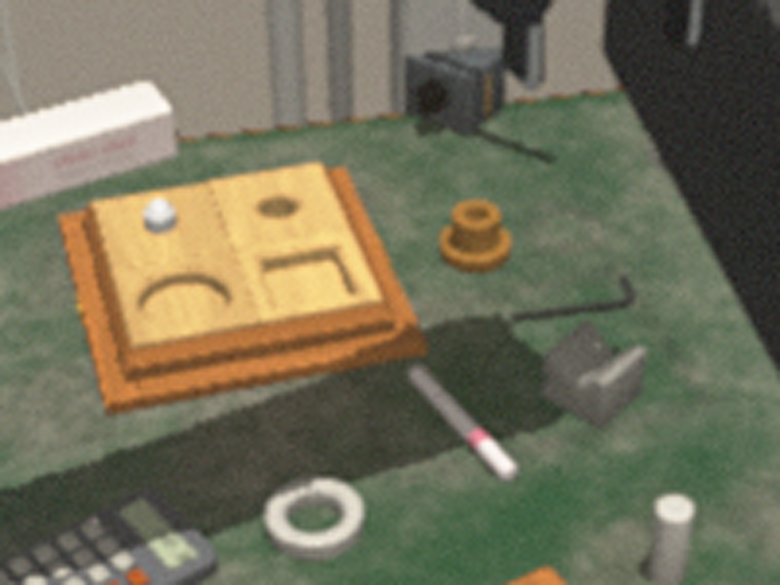

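The left bush is the one meant, at scene (296,162), x≈.644, y≈.165. The V-block is at scene (323,194). The grey thing at (292,132) is a camera/dial block near the machine, and the right-hand bush at (348,266) is a decoy. Next I'll look at the case and bush from above.

play_rows([
  [3,-1.6,0,0],
  [3,-1.6,0,0],
  [3,-1.6,0,0],
  [3,-1.6,0,0],
  [3,-1.6,0,0],
  [3,0,0,0],
  [0,0,0,0],
  [0,0,0,0],
  [0,0,0,0],
])

```text
time: 0.9
ee_pos: [0.5451, 0.1793, 0.231]
tool_rot: [-3.141, 0.001, 1.571]
contact_force: [0.5, -1.4, -0.3]
grip_width: 0.0853
grasp_force: 0.0
```

```bash
python3 - <<'E'
from h import *
print(ctrl.get_state()['ee_pos']);snap('wrist','w1')
crop('w1',0,0,560,420,1.4,'c2')
E
```

```text
[0.54507098 0.17927849 0.23098754]
```

View pics/c2.png

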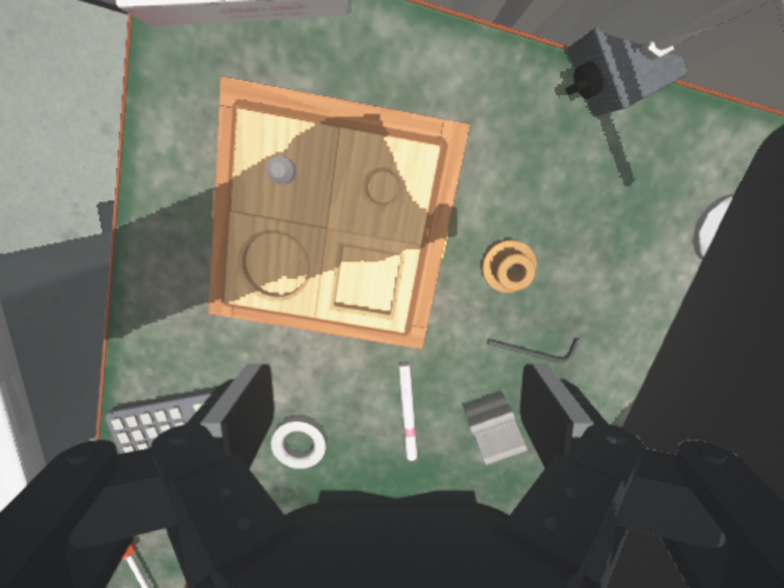

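The view shows the case (plinth corners at crop (221,77), (469,124), (422,348), (209,315)), spigot (281,168), pin hole (382,186), bush pocket (275,263), block pocket (368,279), bush (515,270), ring (299,442) and V-block (495,430). I'll compute the positions.

```bash
python3 - <<'E'
from h import *
w=load('w1')
def p(n,z,*uv):
    P=np.array([pix2w(w,u/1.4,v/1.4,z) for u,v in uv]); print(n,np.round(P[:,:2],4).tolist(), P.mean(0).round(4)[:2]); return P
c=p('plinth',.010,(221,77),(469,124),(422,348),(209,315))
for i in range(4): e=c[(i+1)%4]-c[i]; print(np.linalg.norm(e).round(4),np.degrees(np.arctan2(e[1],e[0])).round(1))
p('seam',.032,(330,228)); p('spig',.048,(281,168)); p('pin',.032,(382,186)); p('bushp',.032,(275,263)); p('blockp',.032,(368,279))
p('bush',.032,(514,271)); p('bushflange',.006,(509,267)); p('ring',.012,(299,442))
b=p('block',.035,(463,403),(500,392),(526,448),(488,464))
for i in range(4): e=b[(i+1)%4]-b[i]; print(np.linalg.norm(e).round(4),np.degrees(np.arctan2(e[1],e[0])).round(1))
im=w['im'][:,:,::-1]
A=cv2.resize(im[265:345,320:390],None,fx=5.6,fy=5.6,interpolation=2);B=cv2.resize(im[160:240,330:400],None,fx=5.6,fy=5.6,interpolation=2)
cv2.imwrite('pics/c3.png',np.hstack([A,B]))
E
```

```text
plinth [[0.4066, 0.32], [0.602, 0.2859], [0.5675, 0.0903], [0.3719, 0.1232]] [0.487  0.2049]
0.1984 -9.9
0.1987 -100.0
0.1983 170.4
0.1999 80.0
seam [[0.4897, 0.2055]] [0.4897 0.2055]
spig [[0.458, 0.2519]] [0.458  0.2519]
pin [[0.5322, 0.2384]] [0.5322 0.2384]
bushp [[0.4428, 0.1766]] [0.4428 0.1766]
blockp [[0.5197, 0.1628]] [0.5197 0.1628]
bush [[0.6416, 0.1696]] [0.6416 0.1696]
bushflange [[0.6443, 0.1672]] [0.6443 0.1672]
ring [[0.4458, -0.0108]] [ 0.4458 -0.0108]
block [[0.6041, 0.0471], [0.6369, 0.0583], [0.6654, -0.0007], [0.6308, -0.0186]] [0.6343 0.0215]
0.0347 18.8
0.0655 -64.2
0.039 -152.7
0.0709 112.1
```

View pics/c3.png

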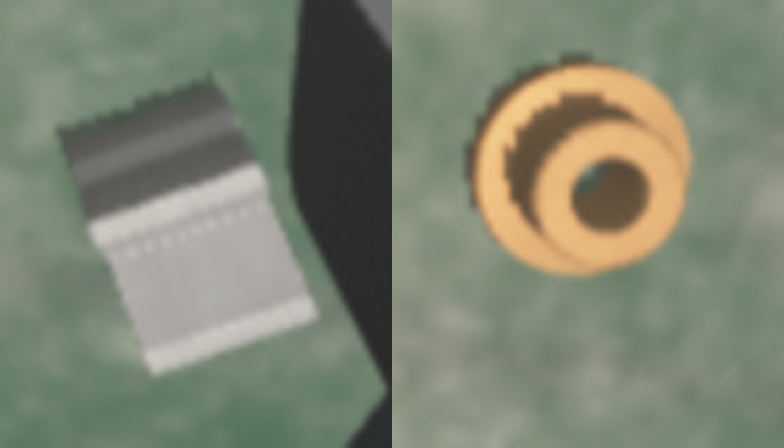

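```bash
python3 - <<'E'
from h import *
w=load('w1')
f=lambda u,v,z,o:pix2w(w,u/5.6+o[0],v/5.6+o[1],z)
oB=(330-70,160);oA=(320,265)
print('collar',f(612,193,.032,oB)[:2],'flange',f(582,170,.012,oB)[:2])
b=np.array([f(u,v,.035,oA)[:2] for u,v in((92,222),(264,168),(318,315),(155,375))]);print(b.round(4).tolist(),b.mean(0))
for i in range(4): e=b[(i+1)%4]-b[i]; print(np.linalg.norm(e).round(4),np.degrees(np.arctan2(e[1],e[0])).round(1))
E
```

```text
collar [0.64421496 0.16857437] flange [0.64308735 0.16896715]
[[0.6125, 0.0225], [0.6512, 0.0367], [0.667, -0.0026], [0.6296, -0.0194]] [0.64010675 0.00929657]
0.0412 20.2
0.0424 -68.2
0.041 -155.8
0.0453 112.2
```

play_rows([
  [-0.35,3.3,3,0],
  [-0.35,3.3,3,0],
  [-0.35,3.26,3,0],
  [0,0,3,0],
  [0,0,3,0],
  [0,0,3,0],
  [0,0,2,0],
  [0,0,1,0],
  [0,0,0.9,0],
  [0,0,0,0],
  [0,0,0,0],
  [0,0,0,0],
])

```text
time: 1.95
ee_pos: [0.6382, 0.1702, 0.0199]
tool_rot: [3.139, -0.001, 1.57]
contact_force: [0.0, 0.7, 0.5]
grip_width: 0.0855
grasp_force: 0.0
```

play_rows([
  [0,0,0,0],
  [0,0,0,0],
  [0,0,0,0],
  [0,0,0,0],
  [0,0,0,0],
  [0,0,0,0],
  [0,0,0,0],
  [0,0,0,0],
], jaw=2, squeeze=40)

```text
time: 2.62
ee_pos: [0.6381, 0.1704, 0.0194]
tool_rot: [3.139, -0.001, 1.571]
contact_force: [1.4, -0.7, 6.5]
grip_width: 0.03
grasp_force: 39.3
```

play_rows([
  [0,0,0,0],
  [0,0,0,0],
  [0,0,0,0],
  [0,0,0.4,0],
  [0,0,0.3,0],
  [0,0,0,0],
  [0,0,0,0],
], jaw=5)

```text
time: 3.2
ee_pos: [0.6366, 0.1701, 0.0107]
tool_rot: [-3.141, 0.0, 1.571]
contact_force: [0.3, -0.6, 0.1]
grip_width: 0.0502
grasp_force: 0.0
```

play_rows([
  [0,0,0,0],
  [0,0,0,0],
  [0,0,0,0],
  [0,0,0,0],
  [0,0,0,0],
  [0,0,0,0],
], jaw=2)

```text
time: 3.7
ee_pos: [0.6377, 0.1702, 0.0118]
tool_rot: [3.14, -0.0, 1.571]
contact_force: [1.3, 0.0, 3.1]
grip_width: 0.0305
grasp_force: 46.0
```

play_rows([
  [0,0,-3,0],
  [0,0,-4,0],
  [0,0,-3,0],
  [0,0,0,0],
  [0,0,0,0],
])

```text
time: 4.12
ee_pos: [0.6377, 0.1705, 0.113]
tool_rot: [3.139, -0.001, 1.571]
contact_force: [0.2, -0.4, -1.6]
grip_width: 0.0303
grasp_force: 45.7
```

```bash
python3 - <<'E'
from h import *
print(ctrl.get_state()['ee_pos']);snap('wrist','w2')
crop('w2',0,0,560,420,1.4,'c4')
E
```

```text
[0.63769385 0.17053808 0.1129708 ]
```

View pics/c4.png

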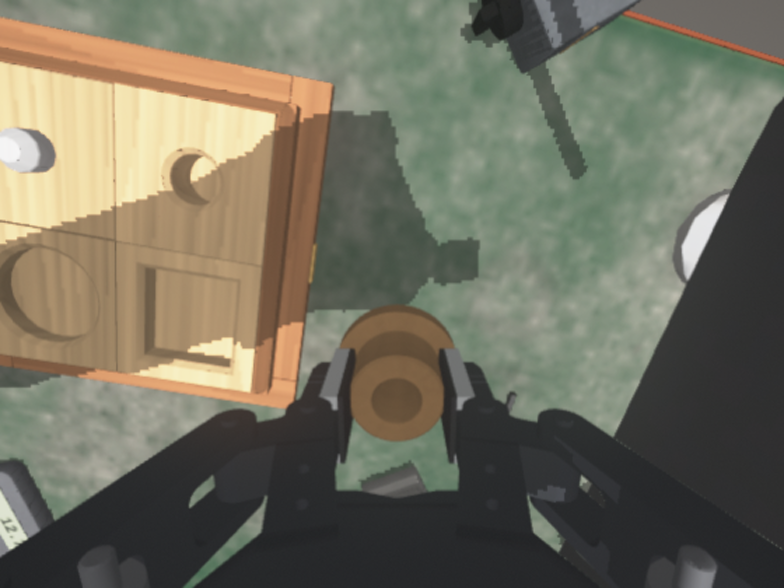

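```bash
python3 - <<'E'
from h import *
w=load('w2'); f=lambda u,v,z:pix2w(w,u/1.4,v/1.4,z).round(4)[:2]
print('collar',f(397,397,.1335),'seam',f(116,240,.032),'pin',f(193,176,.032),'plinth BR',f(295,408,.010),'TR',f(333,84,.01))
E
```

```text
collar [0.6364 0.1708] seam [0.4873 0.2061] pin [0.5326 0.2389] plinth BR [0.5694 0.091 ] TR [0.6029 0.2856]
```

play_rows([
  [0.1,-3.2,0,0],
  [0.1,-3.2,0,0],
  [0.1,-3.2,0,0],
  [0.1,-3.2,0,0],
  [0.1,-3.2,0,0],
  [0,-3.47,0,0],
  [0,0,0,0.0875],
  [0,0,0,0.0875],
  [0,0,2,0],
  [0,0,2,0],
  [0,0,0,0],
  [0,0,0,0],
])

```text
time: 5.17
ee_pos: [0.4403, 0.1743, 0.0695]
tool_rot: [-3.137, 0.003, 1.396]
contact_force: [0.2, -0.0, -0.5]
grip_width: 0.0304
grasp_force: 45.9
```

play_rows([
  [0.15,0.25,0,0],
  [0,0,1.2,0],
  [0,0,1.2,0],
  [0,0,0.7,0],
  [0,0,0.3,0],
  [0,0,0.2,0],
  [0,0,0,0],
  [0,0,0,0],
  [0,0,0,0],
])

```text
time: 5.92
ee_pos: [0.4454, 0.1764, 0.0358]
tool_rot: [3.141, -0.001, 1.396]
contact_force: [0.4, 0.2, -1.9]
grip_width: 0.0305
grasp_force: 45.9
```

play_rows([
  [0,-0.15,0.2,0],
  [0,0,0,0],
  [0,0,0,0],
  [0,0,0,0],
])

```text
time: 6.25
ee_pos: [0.4436, 0.1765, 0.0333]
tool_rot: [3.142, 0.0, 1.396]
contact_force: [0.3, 0.2, -1.8]
grip_width: 0.0303
grasp_force: 45.9
```

play_rows([
  [0,0,0,0],
  [0,0,0,0],
  [0,0,0,0],
  [0,0,0,0],
  [0,0,-2,0],
  [0,0,-4,0],
  [0,0,-4,0],
  [0,0,-4,0],
  [0,0,0,0],
  [0,0,0,0],
  [0,0,0,0],
], jaw=4.5)

```text
time: 7.17
ee_pos: [0.4434, 0.1764, 0.1733]
tool_rot: [3.141, -0.0, 1.396]
contact_force: [0.1, 0.2, -0.4]
grip_width: 0.0448
grasp_force: 0.0
```

```bash
python3 - <<'E'
from h import *
print(ctrl.get_state()['ee_pos']);snap('wrist','w3')
crop('w3',0,0,560,420,1.4,'c5')
E
```

```text
[0.44340818 0.17636166 0.1732857 ]
```

View pics/c5.png

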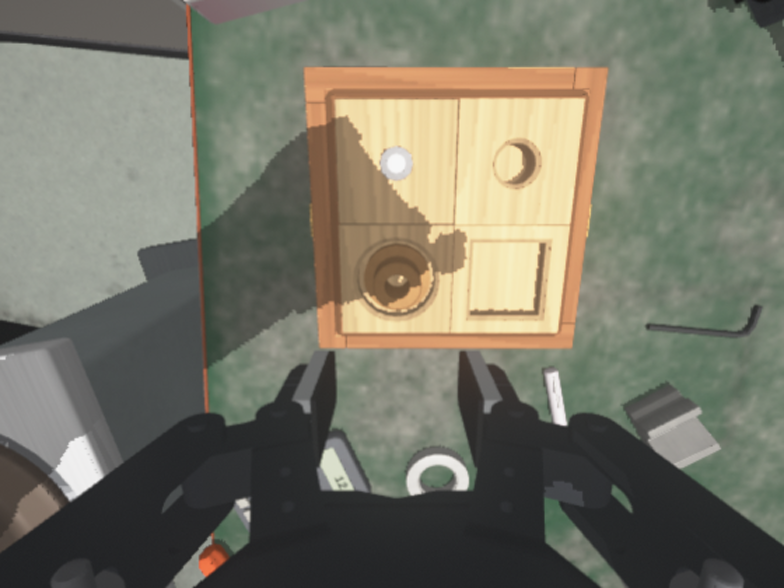

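Bush sits in its pocket at (397,280). The case lines up with the tool yaw, and the ring shows at (437,478), close to the calculator edge (~372,490), so I'll grasp it along y.

```bash
python3 - <<'E'
from h import *
w=load('w3'); f=lambda u,v,z:pix2w(w,u/1.4,v/1.4,z).round(4)[:2]
print('ring',f(437,478,.012),'calc',f(368,490,.01),'spig',f(396,162,.048),'pin',f(517,163,.032))
b=np.array([f(*c,.032) for c in((468,240),(551,241),(547,320),(466,320))]);print(b,b.mean(0))
b=np.array([f(*c,.035) for c in((647,428),(700,407),(719,448),(680,468))]);print(b,b.mean(0))
print('bush collar',f(400,276,.052))
E
```

```text
ring [ 0.4445 -0.0112] calc [ 0.3828 -0.0148] spig [0.4551 0.2513] pin [0.5319 0.2373]
[[0.4945 0.1933]
 [0.5498 0.1828]
 [0.5429 0.1261]
 [0.4857 0.1363]] [0.518225 0.159625]
[[ 0.6107  0.0259]
 [ 0.65    0.0375]
 [ 0.6653 -0.0018]
 [ 0.6358 -0.0154]] [0.64045 0.01155]
bush collar [0.4454 0.1815]
```

play_rows([
  [-3.7,0.7,0,0],
  [-3.7,0.7,0,0],
  [-3.7,0.7,0,0],
  [-3.7,0.7,0,0],
  [-3.7,0.7,0,0],
  [0,0,0,-0.1208],
  [0,0,0,-0.1208],
  [0,0,0,-0.1208],
  [0,0,0,-0.1208],
  [0,0,0,-0.1208],
  [0,0,0,-0.1208],
  [0,0,0,-0.1208],
  [0,0,0,-0.1208],
  [0,0,0,-0.1208],
  [0,0,0,-0.1208],
  [0,0,0,-0.1208],
  [0,0,0,-0.1208],
  [0,0,0,-0.1208],
  [0,0,0,0],
  [0,0,0,0],
], jaw=8.5)

```text
time: 8.88
ee_pos: [0.4451, -0.0119, 0.1721]
tool_rot: [-3.141, -0.003, 2.962]
contact_force: [-0.4, 0.0, 0.1]
grip_width: 0.085
grasp_force: 0.0
```

play_rows([
  [0,0,4,0],
  [0,0,4,0],
  [0,0,4,0],
  [0,0,2.5,0],
  [0,0,1.2,0],
  [0,0,0.9,0],
  [0,0,0.5,0],
  [0,0,0.2,0],
  [0,0,0,0],
  [0,0,0,0],
  [0,0,0,0],
])

```text
time: 9.8
ee_pos: [0.4465, -0.0118, 0.0011]
tool_rot: [3.141, 0.002, 2.966]
contact_force: [-0.2, -0.7, 0.3]
grip_width: 0.085
grasp_force: 0.0
```

play_rows([
  [0,0,0,0],
  [0,0,0,0],
  [0,0,0,0],
  [0,0,0,0],
  [0,0,0,0],
  [0,0,0,0],
], jaw=4.5, squeeze=30)

```text
time: 10.3
ee_pos: [0.4462, -0.0118, 0.0011]
tool_rot: [3.142, 0.001, 2.966]
contact_force: [-1.7, -0.2, 10.7]
grip_width: 0.0515
grasp_force: 29.4
```

play_rows([
  [0,0,-2,0],
  [0,0,-4,0],
  [0,0,-4,0],
  [0,0,0,0],
  [0,0,0,0],
  [0,0,0,0],
])

```text
time: 10.8
ee_pos: [0.4456, -0.0119, 0.1003]
tool_rot: [-3.142, 0.001, 2.966]
contact_force: [-1.1, -0.8, -0.4]
grip_width: 0.0517
grasp_force: 32.1
```

```bash
python3 - <<'E'
from h import *
print(ctrl.get_state()['ee_pos']);snap('wrist','w4')
crop('w4',0,0,560,420,1.4,'c6')
E
```

```text
[ 0.44563423 -0.01192036  0.10032072]
```

View pics/c6.png

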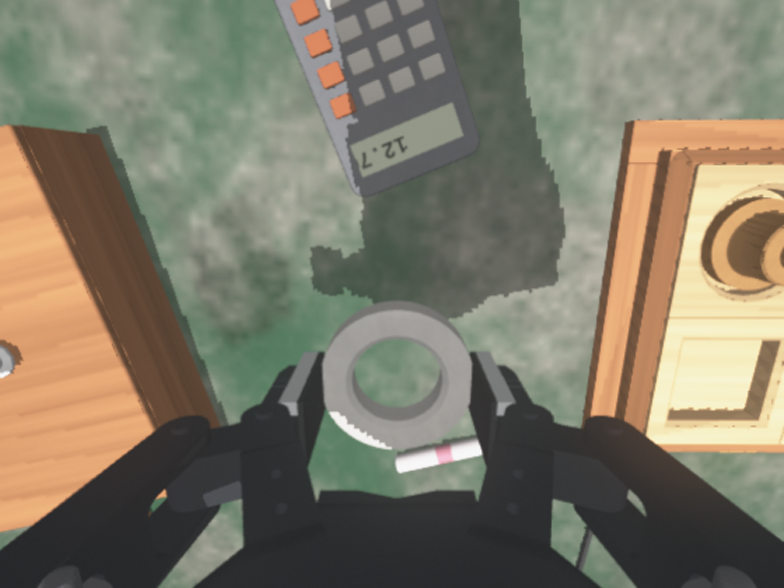

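```bash
python3 - <<'E'
from h import *
w=load('w4'); f=lambda u,v,z:pix2w(w,u/1.4,v/1.4,z).round(4)[:2]
print('ring',f(397,374,.111))
E
```

```text
ring [ 0.4403 -0.0115]
```

play_rows([
  [0.46,3.74,0,0],
  [0.46,3.74,0,0],
  [0.47,3.74,0,0],
  [0.47,3.74,0,0],
  [0.47,3.74,0,0],
  [0.47,3.74,0,0],
  [0.46,3.73,0,0],
  [0,0,1.2,0],
  [0,0,1.2,0],
  [0,0,0,0],
  [0,0,0,0],
  [0,0,0,0],
])

```text
time: 11.85
ee_pos: [0.4591, 0.251, 0.0757]
tool_rot: [-3.14, -0.001, 2.966]
contact_force: [-0.8, -0.3, -0.7]
grip_width: 0.0517
grasp_force: 32.1
```

```bash
python3 - <<'E'
from h import *
print(ctrl.get_state()['ee_pos']);snap('wrist','w5')
crop('w5',190,180,390,330,3.9,'c7')
E
```

```text
[0.45908919 0.25096608 0.07571026]
```

View pics/c7.png

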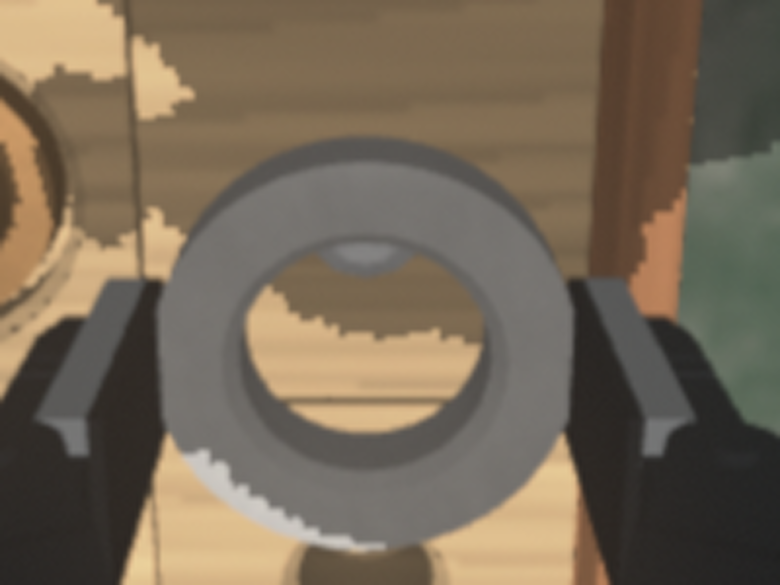

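```bash
python3 - <<'E'
from h import *
w=load('w5'); f=lambda u,v,z:pix2w(w,u/3.9+190,v/3.9+180,z).round(4)[:2]
print('ring outer c',f(366,355,.0866),'L/R',f(158,353,.0866),f(574,353,.0866),'top/bot',f(366,160,.0866),f(366,550,.0866))
print('spig edge',f(366,276,.042),f(366,276,.048), f(366,262,.048))
# expected pixel of spigot near edge if centre at c
for c in((.4558,.2515),):
  for z,r in((.042,.0105),(.048,.0085),(.048,.006),(.032,.0105)):
    u,v=w2pix(w,[c[0]+.985*r,c[1]-.174*r,z]);print(z,r,(u-190)*3.9,(v-180)*3.9)
E
```

```text
ring outer c [0.4557 0.2511] L/R [0.4509 0.2257] [0.4599 0.2767] top/bot [0.4305 0.2556] [0.4836 0.2462]
spig edge [0.4648 0.2495] [0.4622 0.25  ] [0.4598 0.2504]
0.042 0.0105 368.5399724687922 283.28666789494434
0.048 0.0085 368.6033852265533 287.4813231133204
0.048 0.006 368.59678651420177 272.91507005242755
0.032 0.0105 368.43431054635033 259.01554220640287
```

play_rows([
  [0.1,0,1,0],
  [0,0,1,0],
  [0,0,0.8,0],
  [0,0,0.5,0],
  [0,0,0.4,0],
  [0,0,0.3,0],
  [0,0,0.1,0],
  [0,0,0,0],
  [0,0,0,0],
  [0,0,0,0],
])

```text
time: 12.73
ee_pos: [0.4586, 0.2519, 0.0356]
tool_rot: [3.141, 0.0, 2.966]
contact_force: [0.1, 0.5, -0.1]
grip_width: 0.0517
grasp_force: 32.1
```

play_rows([
  [0,0,0,0],
  [0,0,0,0],
  [0,0,0,0],
  [0,0,-2,0],
  [0,0,-4,0],
  [0,0,-4,0],
  [0,0,-4,0],
  [0,0,0,0],
  [-2.76,-2.58,0,0],
  [-2.76,-2.58,0,0],
  [-2.76,-2.58,0,0],
  [-2.76,-2.58,0,0],
  [-2.76,-2.58,0,0],
  [-2.76,-2.58,0,0],
  [-2.76,-2.58,0,0],
  [-2.76,-2.58,0,0],
  [0,0,0,-0.12],
  [0,0,0,-0.12],
  [0,0,0,-0.12],
  [0,0,0,-0.12],
], jaw=6.3)

```text
time: 14.4
ee_pos: [0.6398, 0.0097, 0.175]
tool_rot: [3.141, -0.0, -2.832]
contact_force: [0.4, 0.4, -0.2]
grip_width: 0.0631
grasp_force: 0.0
```

play_rows([
  [0,0,0,-0.08],
  [0,0,0,0],
  [0,0,0,0],
  [0,0,0,0],
], jaw=8.5)

```text
time: 14.73
ee_pos: [0.6398, 0.0099, 0.1753]
tool_rot: [-3.142, 0.0, -2.76]
contact_force: [0.3, 0.1, 0.1]
grip_width: 0.0854
grasp_force: 0.0
```

```bash
python3 - <<'E'
from h import *
print(ctrl.get_state()['ee_pos'],ctrl.get_state()['q'][6]);a,_=snap('wrist','w6');b,_=snap('side','s6')
A=cv2.resize(a[180:330,190:390,::-1],(520,390),interpolation=2);B=cv2.resize(b[150:240,170:290,::-1],(520,390),interpolation=2)[:,:, :]
cv2.imwrite('pics/c8.png',np.hstack([A,B])[:, :][:, :1040]); cv2.imwrite('pics/c8.png',cv2.resize(np.hstack([A,B]),(800,300)))
E
```

```text
[0.63981093 0.00991732 0.17528441] 1.7547608372928671
```

View pics/c8.png

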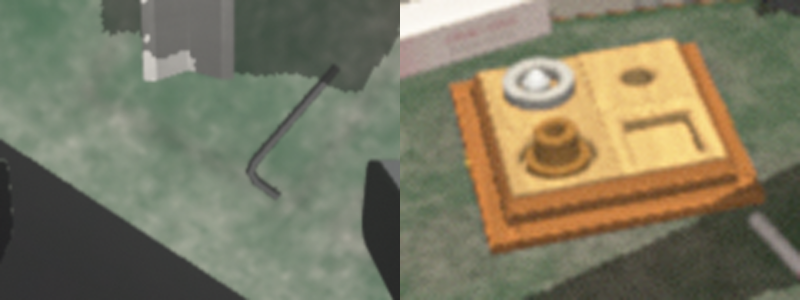

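The ring lies flat over the spigot at (538,82), and the bush is in its pocket. The V-block's edges run straight up the wrist image (crop x 145–235, near end y 80).

```bash
python3 - <<'E'
from h import *
w=load('w6'); f=lambda u,v,z:pix2w(w,u/2+190,v/2+180,z).round(4)[:2]
print(f(145,80,.035),f(233,78,.035),f(145,80,0),f(233,78,0))
g=w['im'].mean(2); 
for c in (268,276,284,292,300): print(c,g[130:230:4,c].astype(int).tolist())
for r in (180,190,200,210): print(r,g[r,240:330:3].astype(int).tolist())
E
```

```text
[ 0.6662 -0.0018] [0.649  0.0384] [6.779e-01 1.000e-04] [0.6585 0.0452]
268 [133, 140, 138, 132, 130, 126, 117, 114, 116, 112, 104, 88, 103, 110, 108, 108, 108, 108, 108, 108, 164, 170, 173, 117, 114]
276 [125, 138, 137, 138, 136, 132, 124, 125, 127, 129, 94, 89, 111, 110, 109, 109, 109, 109, 107, 111, 164, 160, 121, 111, 108]
284 [126, 136, 138, 131, 129, 132, 122, 129, 129, 124, 75, 89, 112, 110, 110, 110, 111, 112, 110, 163, 181, 162, 116, 114, 116]
292 [125, 131, 136, 135, 135, 101, 83, 85, 80, 76, 71, 88, 110, 109, 109, 108, 108, 107, 106, 105, 105, 105, 111, 117, 117]
300 [121, 126, 129, 90, 82, 84, 87, 86, 77, 76, 74, 89, 109, 116, 115, 113, 114, 113, 110, 109, 109, 108, 108, 119, 113]
180 [118, 84, 86, 84, 85, 86, 82, 201, 128, 112, 110, 110, 111, 110, 111, 110, 110, 110, 110, 108, 115, 122, 108, 77, 78, 79, 78, 80, 74, 75]
190 [113, 76, 78, 81, 88, 83, 80, 113, 120, 112, 108, 108, 109, 109, 109, 110, 109, 108, 109, 108, 113, 118, 107, 78, 78, 77, 80, 79, 76, 77]
200 [127, 131, 133, 134, 131, 124, 119, 133, 155, 116, 108, 108, 107, 108, 108, 108, 107, 106, 106, 107, 111, 115, 106, 75, 74, 75, 78, 75, 74, 77]
210 [124, 123, 125, 127, 127, 119, 113, 147, 198, 187, 157, 161, 164, 164, 165, 174, 112, 106, 104, 105, 109, 113, 105, 73, 74, 76, 77, 78, 78, 79]
```

play_rows([
  [0.1,0,4,0],
  [0,0,4,0],
  [0,0,4,0],
  [0,0,2.5,0],
  [0,0,1.2,0],
  [0,0,0.6,0],
  [0,0,0.3,0],
  [0,0,0,0],
  [0,0,0,0],
  [0,0,0,0],
])

```text
time: 15.67
ee_pos: [0.6402, 0.0097, 0.0111]
tool_rot: [-3.141, 0.003, -2.757]
contact_force: [0.1, -0.5, 0.5]
grip_width: 0.0849
grasp_force: 0.0
```

play_rows([
  [0,0,0,0],
  [0,0,0,0],
  [0,0,0,0],
  [0,0,0,0],
  [0,0,0,0],
  [0,0,0,0],
  [0,0,0,0],
], jaw=3.5, squeeze=60)

```text
time: 16.25
ee_pos: [0.6393, 0.0098, 0.0101]
tool_rot: [-3.141, 0.001, -2.757]
contact_force: [-2.2, -0.1, 6.6]
grip_width: 0.0441
grasp_force: 63.3
```

play_rows([
  [0,0,-2,0],
  [0,0,-4,0],
  [0,0,-3,0],
  [0,0,0,0],
  [0,0,0,0],
  [0,0,0,0],
])

```text
time: 16.75
ee_pos: [0.6378, 0.0094, 0.0981]
tool_rot: [3.141, -0.002, -2.757]
contact_force: [0.1, 0.6, -4.2]
grip_width: 0.0439
grasp_force: 62.4
```

play_rows([
  [1.05,3.7,0,0],
  [1.05,3.7,0,0],
  [1.05,3.7,0,0],
  [1.05,3.7,0,0],
  [1.03,3.68,0,0],
  [0,0,0,0.12],
  [0,0,0,0.12],
  [0,0,0,0.12],
  [0,0,0,0.12],
  [0,0,0,0.0785],
  [0,0,1.5,0],
  [0,0,0,0],
  [0,0,0,0],
  [0,0,0,0],
])

```text
time: 17.92
ee_pos: [0.5203, 0.1611, 0.0835]
tool_rot: [-3.141, -0.002, 2.968]
contact_force: [1.2, 0.0, -3.1]
grip_width: 0.0441
grasp_force: 62.5
```

```bash
python3 - <<'E'
from h import *
print(ctrl.get_state()['ee_pos']);snap('wrist','w7')
crop('w7',190,180,390,330,3.9,'c9')
E
```

```text
[0.52034955 0.1610509  0.08346334]
```

View pics/c9.png

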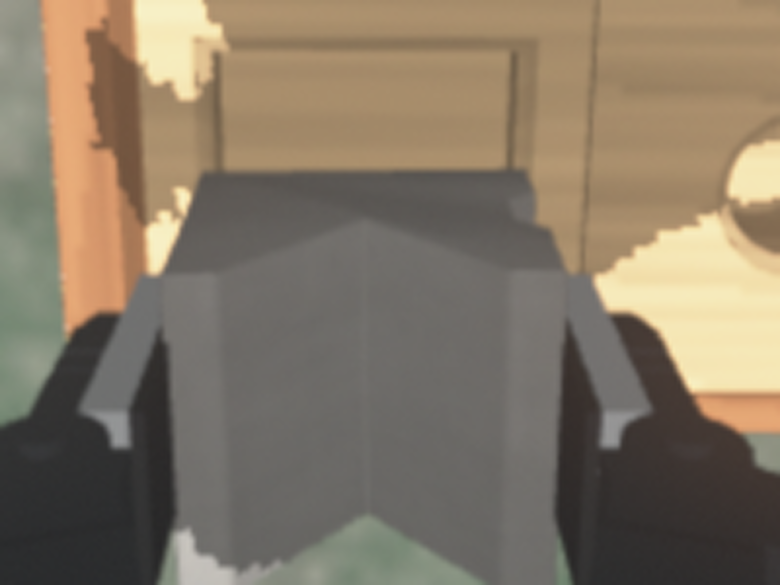

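```bash
python3 - <<'E'
from h import *
w=load('w7'); f=lambda u,v,z:pix2w(w,u/3.9+190,v/3.9+180,z)[:2]
X=np.array([np.cos(np.radians(170)),np.sin(np.radians(170))])
t=np.array([.5203,.1611])
for n,a in (('block bottom edge',f(366,172,.0734)),('top edge',f(366,272,.1084)),('pocket top edge',f(366,40,.032)),('pocket floor edge?',f(366,48,.029)),('floor',f(366,48,.018))): print(n,a.round(4),((a-t)@X).round(4))
E
```

```text
block bottom edge [0.5003 0.1641] 0.0202
top edge [0.4998 0.1642] 0.0207
pocket top edge [0.491  0.1657] 0.0296
pocket floor edge? [0.4931 0.1654] 0.0275
floor [0.4956 0.1649] 0.025
```

play_rows([
  [0.15,0,1,0],
  [0,0,1.3,0],
  [0,0,1.2,0],
  [0,0,0.6,0],
  [0,0,0.4,0],
  [0,0,0.4,0],
  [0,0,0.3,0],
  [0,0,0,0],
  [0,0,0,0],
  [0,0,0,0],
])

```text
time: 18.8
ee_pos: [0.5199, 0.1617, 0.0327]
tool_rot: [3.141, 0.001, 2.968]
contact_force: [0.4, -0.1, -4.1]
grip_width: 0.0441
grasp_force: 62.7
```

play_rows([
  [0,0,0.25,0],
  [0,0,0,0],
  [0,0,0,0],
  [0,0,0,0],
])

```text
time: 19.13
ee_pos: [0.5201, 0.1618, 0.0301]
tool_rot: [3.141, 0.001, 2.968]
contact_force: [1.1, 0.4, -0.1]
grip_width: 0.0439
grasp_force: 64.6
```

play_rows([
  [0,0,0,0],
  [0,0,0,0],
  [0,0,0,0],
  [0,0,0,0],
  [0,0,-2,0],
  [0,0,-4,0],
  [0,0,-4,0],
  [0,0,-2,0],
  [0,0,0,0],
  [-1.65,-3.44,0,0],
  [-1.65,-3.44,0,0],
  [-1.65,-3.44,0,0],
  [-1.65,-3.44,0,0],
  [-1.65,-3.44,0,0],
  [-1.65,-3.44,0,0],
  [-1.65,-3.44,0,0],
  [-1.65,-3.44,0,0],
  [0,0,0,0],
  [0,0,0,0],
  [0,0,0,0],
], jaw=5.4)

```text
time: 20.8
ee_pos: [0.6014, -0.1317, 0.1489]
tool_rot: [3.141, -0.002, 2.967]
contact_force: [-0.4, 1.1, -0.6]
grip_width: 0.0538
grasp_force: 0.0
```

```bash
python3 - <<'E'
from h import *
print(ctrl.get_state()['ee_pos']);a,_=snap('wrist','w8');b,_=snap('side','s8')
A=cv2.resize(a[:,:,::-1],(520,390),interpolation=2);B=cv2.resize(b[150:240,170:260,::-1],(280,280),interpolation=2)
C=np.zeros((390,800,3),np.uint8);C[:,:520]=A;C[:280,520:]=B
cv2.imwrite('pics/c10.png',C)
E
```

```text
[ 0.60144823 -0.13169085  0.14889018]
```

View pics/c10.png

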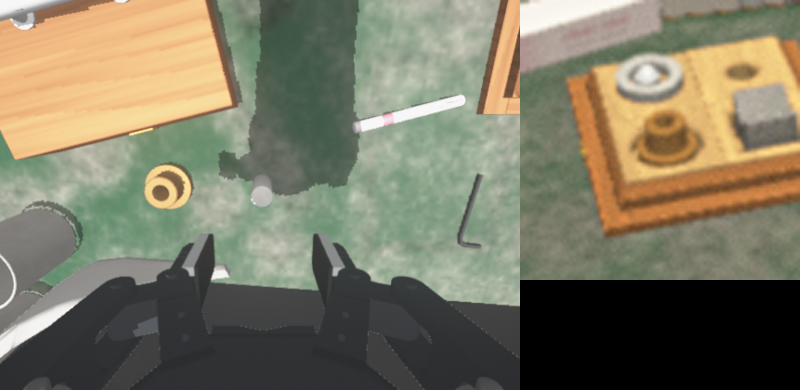

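The block is home in its pocket. The pin top is at wrist (261,198) in this 520-wide picture.

```bash
python3 - <<'E'
from h import *
w=load('w8'); s=560/520; f=lambda u,v,z:pix2w(w,u*s,v*s,z).round(4)[:2]
print('pin top',f(261,198,.05),'base',f(262,178,.0))
g=w['im'].mean(2)
for r in (204,208,212,216): print(g[r,262:300].astype(int).tolist())
E
```

```text
pin top [ 0.6017 -0.1344] base [ 0.5947 -0.1324]
[159, 154, 151, 147, 144, 140, 137, 134, 131, 136, 153, 177, 192, 199, 200, 199, 198, 197, 197, 197, 197, 198, 198, 196, 196, 197, 197, 192, 177, 156, 133, 110, 99, 97, 97, 97, 96, 97]
[172, 167, 159, 151, 145, 141, 137, 137, 152, 180, 190, 193, 194, 195, 195, 195, 194, 194, 196, 196, 195, 195, 195, 194, 193, 192, 191, 191, 191, 190, 177, 154, 151, 137, 105, 100, 108, 114]
[176, 171, 167, 163, 159, 156, 153, 153, 166, 188, 191, 191, 190, 190, 190, 189, 188, 188, 189, 190, 190, 191, 191, 191, 191, 192, 191, 190, 189, 189, 188, 179, 162, 157, 155, 153, 153, 154]
[171, 167, 163, 160, 157, 155, 153, 153, 168, 192, 189, 187, 186, 187, 187, 186, 184, 184, 183, 184, 186, 188, 190, 191, 191, 190, 189, 190, 189, 185, 174, 162, 160, 160, 160, 159, 159, 158]
```

play_rows([
  [0,-0.23,3,0],
  [0,0,4,0],
  [0,0,3,0],
  [0,0,1.5,0],
  [0,0,0.8,0],
  [0,0,0.6,0],
  [0,0,0,0],
  [0,0,0,0],
])

```text
time: 21.57
ee_pos: [0.6024, -0.1341, 0.0217]
tool_rot: [3.141, 0.001, 2.968]
contact_force: [0.4, -0.3, -0.7]
grip_width: 0.0536
grasp_force: 0.0
```

play_rows([
  [0,0,0,0],
  [0,0,0,0],
  [0,0,0,0],
  [0,0,0,0],
  [0,0,0,0],
  [0,0,0,0],
], jaw=1, squeeze=40)

```text
time: 22.07
ee_pos: [0.6024, -0.1347, 0.0219]
tool_rot: [3.141, 0.002, 2.968]
contact_force: [-1.2, 0.0, 6.6]
grip_width: 0.0189
grasp_force: 38.9
```

play_rows([
  [0,0,-2,0],
  [0,0,-4,0],
  [0,0,-3,0],
  [0,0,0,0],
  [0,0,0,0],
  [0,0,0,0],
])

```text
time: 22.57
ee_pos: [0.6011, -0.1346, 0.1105]
tool_rot: [-3.142, -0.0, 2.968]
contact_force: [0.8, -0.1, -0.7]
grip_width: 0.0186
grasp_force: 39.1
```

play_rows([
  [1.31,3.55,0,0],
  [1.31,3.55,0,0],
  [1.31,3.55,0,0],
  [1.31,3.55,0,0],
  [1.32,3.55,0,0],
  [1.32,3.55,0,0],
  [1.32,3.55,0,0],
  [1.32,3.55,0,0],
  [1.32,3.56,0,0],
  [1.32,3.57,0,0],
  [0,0,1.8,0],
  [0,0,0,0],
  [0,0,0,0],
  [0,0,0,0],
])

```text
time: 23.73
ee_pos: [0.5333, 0.2366, 0.092]
tool_rot: [-3.14, -0.001, 2.966]
contact_force: [0.3, 0.7, -0.4]
grip_width: 0.0184
grasp_force: 39.3
```

```bash
python3 - <<'E'
from h import *
s=ctrl.get_state();print(s['ee_pos']);snap('wrist','w9');w=load('w9')
u,v=w2pix(w,[s['ee_pos'][0],s['ee_pos'][1],s['ee_pos'][2]+.028]);print('pin top expected',u,v)
u=int(u)
for du in(-8,0,8):
  print(u+du,w['im'][200:330:2,u+du].mean(1).astype(int).tolist())
print('hole exp',w2pix(w,[.5325,.2382,.032]))
E
```

```text
[0.53329042 0.23660287 0.0919918 ]
pin top expected 284.74263256767875 296.7432292524876
276 [103, 102, 109, 100, 92, 104, 105, 103, 103, 111, 109, 110, 109, 107, 89, 81, 81, 84, 85, 86, 87, 87, 88, 89, 91, 92, 93, 93, 93, 92, 95, 96, 97, 98, 99, 98, 109, 123, 123, 123, 123, 123, 122, 122, 121, 121, 118, 118, 117, 117, 116, 116, 116, 115, 113, 110, 97, 93, 92, 97, 103, 105, 105, 97, 92]
284 [103, 103, 100, 93, 107, 108, 106, 104, 103, 110, 110, 110, 110, 107, 103, 97, 84, 84, 85, 86, 87, 89, 89, 90, 90, 91, 93, 93, 93, 93, 94, 95, 95, 97, 99, 100, 120, 123, 123, 122, 123, 123, 123, 123, 122, 121, 120, 120, 119, 118, 117, 116, 116, 116, 116, 117, 107, 100, 95, 96, 98, 100, 100, 101, 101]
292 [104, 103, 109, 95, 98, 108, 107, 104, 104, 110, 108, 110, 110, 107, 96, 82, 79, 82, 83, 83, 84, 86, 88, 88, 88, 88, 90, 90, 92, 92, 93, 94, 94, 95, 96, 97, 100, 121, 124, 123, 122, 121, 122, 122, 122, 120, 121, 121, 121, 122, 121, 119, 119, 118, 116, 109, 105, 108, 113, 114, 108, 104, 105, 105, 104]
hole exp (np.float64(286.51381432913576), np.float64(226.69977079497352))
```

play_rows([
  [-0.13,0.15,0.8,0],
  [0,0,1.2,0],
  [0,0,1.2,0],
  [0,0,0.9,0],
  [0,0,0.6,0],
  [0,0,0.4,0],
  [0,0,0.4,0],
  [0,0,0.3,0],
  [0,0,0,0],
  [0,0,0,0],
  [0,0,0,0],
])

```text
time: 24.7
ee_pos: [0.5353, 0.2395, 0.0352]
tool_rot: [3.141, 0.001, 2.968]
contact_force: [-0.5, -0.3, -0.7]
grip_width: 0.0188
grasp_force: 39.3
```

play_rows([
  [0,-0.1,0,0],
  [0,0,0,0],
  [0,0,0,0],
  [0,0,0,0],
  [0,0,0,0],
  [0,0,-2,0],
  [0,0,-4,0],
  [0,0,-4,0],
  [0,0,-4,0],
  [0,0,-4,0],
  [0,0,0,0],
  [0,0,0,0],
], jaw=3.4)

```text
time: 25.7
ee_pos: [0.5362, 0.2391, 0.2178]
tool_rot: [3.138, 0.005, 2.968]
contact_force: [-0.2, -0.1, -1.3]
grip_width: 0.0341
grasp_force: 0.0
```

play_rows([
  [0.06,-3.73,0,0],
  [0.06,-3.73,0,0],
  [0.06,-3.73,0,0],
  [0.06,-3.73,0,0],
  [0.06,-3.73,0,0],
  [0.06,-3.73,0,0],
  [0.06,-3.73,0,0],
  [0.06,-3.73,0,0],
  [0.06,-3.73,0,0],
  [0.06,-3.73,0,0],
  [0.06,-3.73,0,0],
  [0.06,-3.73,0,0],
  [0,0,-4,0],
  [0,0,0,0],
  [0,0,0,0],
  [0,0,0,0],
])

```text
time: 27.03
ee_pos: [0.4499, -0.2006, 0.2537]
tool_rot: [3.141, -0.001, 2.968]
contact_force: [-0.3, 0.8, -0.3]
grip_width: 0.0339
grasp_force: 0.0
```

```bash
python3 - <<'E'
from h import *
print(ctrl.get_state()['ee_pos']);a,_=snap('wrist','w10');b,_=snap('side','s10')
A=a[:,:,::-1];B=cv2.resize(b[150:240,170:250,::-1],(240,270),interpolation=2)
C=np.zeros((420,800,3),np.uint8);C[:,:560]=A;C[:270,560:]=B
cv2.imwrite('pics/c11.png',C)
E
```

```text
[ 0.44986138 -0.20061319  0.25366414]
```

View pics/c11.png

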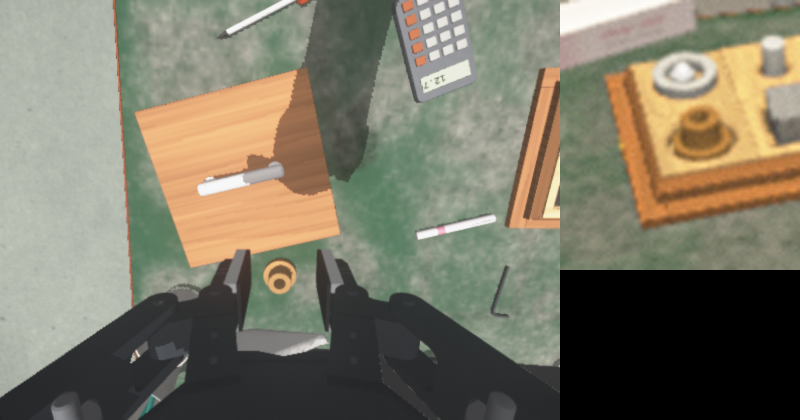

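All four are in place: ring, bush, block, and the pin standing in its hole at (775,52). The lid top corners are (136,113), (306,68), (340,233), (191,266), and the handle runs from (198,189) to (284,171).

```bash
python3 - <<'E'
from h import *
w=load('w10'); f=lambda u,v,z:pix2w(w,u,v,z)[:2]
b=np.array([f(*c,.055) for c in((136,113),(306,68),(340,233),(191,266))]);print(b.round(4).tolist(),b.mean(0))
for i in range(4): e=b[(i+1)%4]-b[i]; print(np.linalg.norm(e).round(4),np.degrees(np.arctan2(e[1],e[0])).round(1))
h=np.array([f(198,189,.081),f(284,171,.081)]);e=h[1]-h[0];print(h.round(4),h.mean(0),np.linalg.norm(e),np.degrees(np.arctan2(e[1],e[0])))
# scene corner/handle sanity
g=np.array([pix2w(load('scene0'),*c,.081) for c in((283,267),(302,302))]);print(g.mean(0))
# precise handle: bright low-saturation pixels within box
im=w['im'][160:205,185:300]; hsv=cv2.cvtColor(im,cv2.COLOR_RGB2HSV); m=((hsv[:,:,1]<50)&(hsv[:,:,2]>90)).astype(np.uint8)
n,l,st,ce=cv2.connectedComponentsWithStats(m);print(st[1:].tolist())
k=1+np.argmax(st[1:,4]);ys,xs=np.nonzero(l==k);r=cv2.minAreaRect(np.c_[xs+185,ys+160].astype(np.float32));print(r)
bp=np.array([f(*c,.081) for c in cv2.boxPoints(r)]);print(bp.round(4),bp.mean(0))
E
```

```text
[[0.3411, -0.3441], [0.3288, -0.1562], [0.5168, -0.1434], [0.5284, -0.3327]] [ 0.42878281 -0.2441002 ]
0.1883 93.8
0.1884 3.9
0.1897 -86.5
0.1876 -176.5
[[ 0.4299 -0.2909]
 [ 0.4267 -0.1966]] [ 0.42830328 -0.24374019] 0.09430596093425785 91.92401705219812
[ 0.42874954 -0.25392459  0.081     ]
[[12, 2, 87, 34, 1207]]
((240.02621459960938, 178.11146545410156), (16.83439064025879, 88.29466247558594), 76.75948333740234)
[[ 0.4199 -0.2914]
 [ 0.4146 -0.1976]
 [ 0.4323 -0.1966]
 [ 0.438  -0.2919]] [ 0.42622145 -0.24437731]
```

play_rows([
  [0,0,0,0.1211],
  [0,0,0,0.1211],
  [0,0,0,0.1211],
  [0,0,0,0.1211],
  [0,0,0,0.1211],
  [0,0,0,0.1211],
  [0,0,0,0.1211],
  [0,0,0,0.1211],
  [0,0,0,0.1211],
  [0,0,0,0.1211],
  [0,0,0,0.1211],
  [-2.1,-1.2,3,0],
  [-2.1,-1.2,3,0],
  [0,0,4,0],
  [0,0,0,0],
  [0,0,0,0],
  [0,0,0,0],
], jaw=5)

```text
time: 28.55
ee_pos: [0.43, -0.244, 0.1558]
tool_rot: [3.141, -0.0, 1.637]
contact_force: [0.9, 0.5, 0.5]
grip_width: 0.0498
grasp_force: 0.0
```

play_rows([
  [0,-0.1,3,0],
  [0,0,3,0],
  [0,0,2,0],
  [0,0,1,0],
  [0,0,0.5,0],
  [0,0,0,0],
  [0,0,0,0],
  [0,0,0,0],
])

```text
time: 29.22
ee_pos: [0.4292, -0.2451, 0.0612]
tool_rot: [3.139, 0.001, 1.636]
contact_force: [-0.1, -1.1, -0.4]
grip_width: 0.0503
grasp_force: 0.0
```

play_rows([
  [0,0,0,0],
  [0,0,0,0],
  [0,0,0,0],
  [0,0,0,0],
  [0,0,0,0],
  [0,0,0,0],
  [0,0,0,0],
  [0,0,0,0],
], jaw=0.5, squeeze=80)

```text
time: 29.88
ee_pos: [0.4289, -0.2449, 0.0607]
tool_rot: [3.14, 0.0, 1.636]
contact_force: [-0.8, 1.1, 8.7]
grip_width: 0.0123
grasp_force: 78.5
```

play_rows([
  [0,0,-2,0],
  [0,0,-3,0],
  [0,0,-3,0],
  [0,0,-2,0],
  [0,0,0,0],
  [0,0,0,0],
  [0,0,0,0],
])

```text
time: 30.47
ee_pos: [0.4272, -0.2442, 0.1587]
tool_rot: [-3.14, -0.001, 1.636]
contact_force: [-0.9, 0.1, -4.6]
grip_width: 0.0117
grasp_force: 79.2
```

play_rows([
  [2,0.4,0,0],
  [3.43,0.69,0,0],
  [3.43,0.69,0,0],
  [3.43,0.69,0,0],
  [3.43,0.69,0,0],
  [3.43,0.69,0,0],
  [3.43,0.69,0,0],
  [3.43,0.69,0,0],
  [3.43,0.69,0,0],
  [3.43,0.69,0,0],
  [3.43,0.69,0,0],
  [3.43,0.69,0,0],
  [3.43,0.69,0,0],
  [1.41,0.27,0,0],
  [0,0,0,0.12],
  [0,0,0,0.12],
  [0,0,3,0],
  [0,0,0,0],
  [0,0,0,0],
  [0,0,0,0],
])

```text
time: 32.13
ee_pos: [0.4881, 0.2054, 0.1293]
tool_rot: [-3.14, 0.001, 1.396]
contact_force: [-0.1, -0.3, -3.6]
grip_width: 0.0122
grasp_force: 79.3
```

```bash
python3 - <<'E'
from h import *
print(ctrl.get_state()['ee_pos'],ctrl.get_state()['tool_rot'],ctrl.get_state()['grip_width'])
w=load('w10')
E
```

```text
[0.48810805 0.20540807 0.12934708] [-3.14004232e+00  1.24665346e-03  1.39598902e+00] 0.012177707546585263
```

play_rows([
  [0.08,-0.05,1,0],
  [0,0,1,0],
  [0,0,1,0],
  [0,0,0.4,0],
  [0,0,0.4,0],
  [0,0,0.3,0],
  [0,0,0.3,0],
  [0,0,0.3,0],
  [0,0,0.3,0],
  [0,0,0,0],
  [0,0,0,0],
])

```text
time: 33.05
ee_pos: [0.4881, 0.2067, 0.0797]
tool_rot: [-3.141, 0.0, 1.396]
contact_force: [0.5, -0.2, -3.0]
grip_width: 0.0123
grasp_force: 79.2
```

play_rows([
  [0,0,0.3,0],
  [0,0,0.2,0],
  [0,0,0.2,0],
  [0,0,0.15,0],
  [0,0,0,0],
  [0,0,0,0],
  [0,0,0,0],
])

```text
time: 33.63
ee_pos: [0.4882, 0.2067, 0.0713]
tool_rot: [-3.142, 0.0, 1.396]
contact_force: [-0.6, 0.3, -3.1]
grip_width: 0.0123
grasp_force: 79.3
```

play_rows([
  [0,0,0.06,0],
  [0,0,0,0],
  [0,0,0,0],
])

```text
time: 33.88
ee_pos: [0.4883, 0.2067, 0.0708]
tool_rot: [3.141, -0.0, 1.396]
contact_force: [0.8, -0.4, -1.9]
grip_width: 0.0123
grasp_force: 79.4
```

play_rows([
  [0,0,0,0],
  [0,0,0,0],
  [0,0,0,0],
  [0,0,0,0],
  [0,0,0,0],
  [0,0,-1,0],
  [0,0,-3,0],
  [0,0,-4,0],
  [0,0,-4,0],
  [0,0,-3,0],
  [0,0,0,0],
  [0,0,0,0],
  [0,0,0,0],
], jaw=4.5)

```text
time: 34.97
ee_pos: [0.4878, 0.2066, 0.2208]
tool_rot: [3.141, -0.0, 1.396]
contact_force: [0.4, 0.9, -1.0]
grip_width: 0.0447
grasp_force: 0.0
```

```bash
python3 - <<'E'
from h import *
w0=load('side0');snap('side','s11');w=load('s11')
# predicted handle-bar end & lid-top corner pixels when seated, drawn vs image via lid colour segmentation
c=np.array([.4878,.2065]);a=np.radians(-10);R=np.array([[np.cos(a),-np.sin(a)],[np.sin(a),np.cos(a)]])
for x,y in((-.096,-.096),(.096,-.096),(.096,.096),(-.096,.096)):
  for z in(.065,):
    print('top corner',np.round(w2pix(w,[*(c+R@[x,y]),z]),1))
hsv=cv2.cvtColor(w['im'],cv2.COLOR_RGB2HSV)
for p in((-.096,-.096),(.096,-.096)): print('skirt bottom',np.round(w2pix(w,[*(c+R@p),.010]),1))
v=w['im'];
for u in (190,215,240):
  print(u,[tuple(int(k) for k in v[r,u]) for r in range(196,236,2)])
print(w2pix(w,[*(c+R@[0,-.096]),.065]),w2pix(w,[*(c+R@[0,-.096]),.010]),w2pix(w,[*(c+R@[0,-.1]),.010]),w2pix(w,[*(c+R@[0,-.1]),.0]))
E
```

```text
top corner [195.2 204.3]
top corner [276.8 189.1]
top corner [256.  146.7]
top corner [183.3 158.6]
skirt bottom [197.9 222.5]
skirt bottom [276.9 207.1]
190 [(108, 76, 41), (122, 95, 49), (96, 79, 50), (101, 85, 59), (66, 63, 55), (66, 71, 59), (60, 69, 56), (55, 64, 49), (116, 114, 103), (115, 117, 99), (119, 125, 107), (122, 123, 106), (114, 119, 99), (128, 128, 108), (125, 129, 110), (122, 123, 106), (123, 125, 107), (125, 128, 109), (113, 117, 99), (120, 124, 107)]
215 [(214, 136, 74), (219, 141, 77), (165, 108, 59), (126, 81, 47), (134, 90, 48), (126, 80, 43), (116, 78, 50), (123, 80, 45), (110, 69, 35), (114, 76, 45), (112, 71, 38), (157, 102, 54), (153, 100, 56), (116, 85, 57), (128, 132, 112), (117, 127, 103), (104, 117, 95), (107, 117, 92), (102, 113, 91), (121, 133, 109)]
240 [(137, 92, 52), (119, 74, 36), (130, 82, 49), (122, 83, 46), (119, 81, 47), (123, 81, 44), (118, 82, 51), (113, 75, 42), (121, 81, 42), (186, 117, 62), (119, 76, 39), (120, 109, 92), (124, 123, 103), (127, 127, 107), (128, 130, 110), (134, 131, 112), (136, 137, 116), (139, 137, 119), (136, 136, 117), (138, 137, 119)]
(np.float64(236.76253498134366), np.float64(196.5255958422406)) (np.float64(238.1317312813821), np.float64(214.68825737449254)) (np.float64(238.5146422350208), np.float64(215.74394396663223)) (np.float64(238.75325260441247), np.float64(218.92320715776458))
```

```bash
python3 -c "
from station import order; print(order.job_done())"
```

```text
the job is handed in; nothing more can be done
None
```

The job is handed in: all four masters are in their inserts and the lid is over them. At release the gripper was within about a millimetre of the seated height, and the final side-camera pixels matched a lid seated on the ledge, though I had no views left to look at that picture.

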